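Open a gel cassette with the gel knife

TASK

Take the green gel knife from the blue bench pad and slide its steel blade straight in under the clear top plate of the gel cassette, at the notch marked by the orange arrow, until the red line on the blade reaches the plate's edge, and pause there for a moment to check: any deeper and the tip would cut into the gel. Then, with the blade and not with the fingers, pry the top plate up until its front edge stands at least 40 mm above the bottom plate; it stays where it is left. Draw the knife out, leave it lying flat on the blue pad, and do not disturb the other things on the bench.

Things in the scene. Friction and masses are not known exactly. Their poses are not given: they have to be found in the camera images.
- viewer: grey gel viewer, 172 wide (y), 128 deep, 45 mm high, fixed; origin at bench level, 49 mm behind the notch. On it, held in corner stops so that it cannot slide, lies a clear gel cassette 150 mm wide: a 4 mm bottom plate and a hinged 4 mm top plate with a 6 mm gap between. The bottom plate sticks out in front of the top plate as a level ledge 14 mm deep. x points from front edge to hinge, z up.
- notch (a point): mouth of the cassette's pry notch: under the front edge of the closed top plate, mid-width of the notch, half-way up its gap, 52 mm above the bench. x points level into the cassette (the way the blade goes in), y along the edge, z up. Notch 50 mm wide (white strips close the rest of the edge), gap 6 mm high, ledge surface 3 mm below this point. The gel starts 28 mm behind this point.
- plate (a joint): opening angle (rad) of the clear top plate: 0 closed, growing as its front edge rises; 0.34 puts that edge 40 mm above the bottom plate; limit 1.7. Plate 150 mm wide, 101 mm from front edge to hinge line (parallel to the notch's y, 101 mm behind it in x, 3 mm above it), about 120 g. A stiff hinge holds it at any angle; lifting it near the front edge takes about 2 N.
- plate_edge (a point): middle of the lower front edge of the top plate (moves with it; orange arrow on top here). x points along the plate towards its hinge, z out of the plate's upper face.
- knife_center (a point): centre of the green handle of the gel knife (half-way up). Handle 90 mm long (x), 24 mm wide (y), 22 mm high (z); x points to the blade's tip, z up as it lies. The steel blade is 30 mm wide and 2.5 mm thick (1.6 mm over the last 8 mm), level with the handle's mid-height, so it floats 10 mm above the pad as the knife lies. About 70 g.
- knife_tip (a point): middle of the front edge of the knife's blade, 110 mm ahead of the handle's centre; same axes. The red line crosses the blade 15 mm behind this edge. The blade sticks out 65 mm from the handle.
- pad: blue bench pad, fixed, 280 mm (its x) by 220 mm (its y), 2 mm thick; origin at the centre of its underside.
- comb: white gel comb, 104 x 32 x 4 mm, lying on the far part of the pad (bystander); origin under its back bar.
- cap: orange bottle cap, 46 mm diameter, 26 mm high, open side up (bystander); origin at the centre of its underside.
- bottle: clear reagent bottle, 86 mm diameter, 178 mm high, standing (bystander); origin at the centre of its underside.
- rack: pink tube rack with blue-capped tubes, 200 x 90 x 114 mm (bystander); origin at the centre of its underside.
- tipbox: black and yellow pipette tip box, 120 x 85 x 60 mm (bystander); origin at the centre of its underside.
- pipette: grey pipette lying down, about 240 mm long and 26 mm high, its body reaching 126 mm to -x and its nozzle 115 mm to +x of the origin, which is on its underside (bystander).
Things that resemble listed ones, but are neither listed nor needed, are in the scene too. Of the things shaped like the part that bears knife_center, the green one is meant.

How it is judged:
On the way, in this order (a step that is already met when the one before it is completed fails the run):
1. the blade is in the notch, level with the gap and square to the edge, 11 to 20 mm deep (red line at the plate's edge), the top plate not yet raised (x of knife_tip in the frame of notch between 0.011 and 0.02 m and y of knife_tip in the frame of notch between -0.014 and 0.014 m and z of knife_tip in the frame of notch between -0.005 and 0.008 m and z of knife_tip in the frame of plate_edge below 0.001 m and angle between the x axis of knife_tip and the x axis of notch, either way round below 0.25 rad and value of joint plate below 0.12 rad), for 0.3 s.
2. the top plate is pried up with the blade under it until its front edge is 40 mm (at least 36 mm) above the bottom plate (value of joint plate above 0.3 rad and x of knife_tip in the frame of plate_edge above 0 m and distance between knife_tip and plate_edge below 0.05 m), for 0.1 s.
At the end, for the whole second after the job is handed in: The top plate stands open by at least 0.30 rad (front edge at least 36 mm above the bottom plate) and stays there; the knife lies flat and still on the blue pad (its handle's centre over the pad), released (value of joint plate above 0.3 rad and x of knife_center in the frame of pad between -0.14 and 0.14 m and y of knife_center in the frame of pad between -0.11 and 0.11 m and height (world z) of knife_center below 0.018 m and (angle between knife_center's own z axis and vertical below 0.12 rad or angle between knife_center's own z axis and vertical above 3.02 rad) and linear speed of knife below 0.02 m/s and velocity of joint plate between -0.05 and 0.05 rad/s); the robot touches nothing.
It fails at once if the blade's tip goes more than 26 mm in behind the plate's edge at gel level (x of knife_tip in the frame of notch between 0.026 and 0.11 m and y of knife_tip in the frame of notch between -0.075 and 0.075 m and z of knife_tip in the frame of notch below 0.006 m).
It fails at once if the robot itself touches the top plate (contact force between any of the arm, the fingers and plate above 0.5 N).
It fails at once if a bystander is moved by more than 25 mm (distance of any of comb, cap, bottle, rack, tipbox, pipette from where it was at the start of the episode above 0.025 m).
It also fails if it takes over 58 s, if anything falls off the work surface, if the arm or the gripper's body presses on something with over 40 N, if the wrist force passes 120 N, or if a joint passes its speed limit or range.

ROBOT

A 7-joint arm with a two-finger parallel gripper is mounted at the origin on the work surface. World frame = base frame: x ahead of the robot, y to its left, z up, the work surface at z = 0. Lengths are in m, angles in rad, forces in N, time in s.
With the tool pointing down it reaches from about 0.425 to 0.95 m from the base axis. Payload 4.7 kg.
Tool frame: the origin (TCP) lies between the finger pads; the fingertips stand 25 mm ahead of it and the grasp point (between the pads) lies 6 mm ahead of it; z points along the fingers, y is the line along which they close (so a half turn about z gives the same grasp; the last joint's range is limited). The gripper opens to 85 mm and grips with 20 to 120 N. Pads are 22 mm wide; open, the fingers measure 114 mm over their backs; the gripper's body (76 mm by 85 mm) begins 54 mm behind the grasp point. The pads swing forward as they close: fully open they stand 13 mm farther back than shut.
Start: joints at [1.275, 0.469, -0.049, 1.532, 0.024, 1.141, -0.082], TCP at [0.178, -0.651, 0.256] pointing down, gripper open.
Joint ranges: [-2.59, 2.59], [-0.33, 1.99], [-1.39, 1.29], [0.1, 2.45], [-1.04, 4.18], [0.21, 1.99], [-2.66, 2.66]. Speed limits (rad/s): [2.57, 2.57, 3.14, 3.14, 3.14, 3.14, 3.14].

INTERFACE

Orientations are given as a 3x3 rotation matrix whose columns are the frame's x, y, z axes.
In Python, from rig import * gives the robot as it stands. Calls block until the motion is done:
- movep(position, orientation): joint-space move of the TCP to a pose.
- move_l(position, attitude=None, feed=0.15, until_force=None): straight line of the TCP; attitude=None keeps the orientation; feed is the mean speed in m/s. With until_force (N) it stops when the force on the tool has changed by that much, and returns True; else False.
- move_joints(angles): joint-space move.
- command_gripper(opening, newtons=None): finger opening in m; newtons is the grip in N (None keeps the last); returns when the fingers have stopped.
- sleep(seconds).
- inverse_kinematics(position, orientation): joint angles nearest the present ones, or None.
- sense(): the state.
- camera(name): name is "scene" or "top"; returns (picture, depth): 400x640x3 uint8, red, green, blue; 400x640 float32, m along the optical axis (not along the pixel's ray), 0 where there is no reading.
- camera_params(name): a dict with "K" (3x3 intrinsics, pixels), "position" and "rotation" of the camera in the world. Camera axes: x right, y down, z forward; pixel columns grow to the right and rows downward; lengths in m; the calibration is good to about 2 mm. A picture is of the moment at which its call begins. camera_params takes no time and is no camera call.
A pose or a line that the arm cannot do raises Unreachable and nothing moves.
- finish_job(): hands the job in; it is judged then, once.
The state is a dict: "time_s": time; "joint_pos": joint angles; "qd": joint speeds; "joint_efforts": joint torques, N m; "position": TCP position; "tcp_rot": TCP orientation; "wrist_force": force on the tool from outside, world axes, zero at the start; "ft_torque": the same for the moment, N m; "finger_gap": finger opening in m; "gripper_force": force on a finger pad.
Only numpy, scipy, OpenCV 4.12 (cv2) and the standard library are available. Lean on these libraries where they do the work, as an engineer would, in place of code of your own. Each camera call takes 0.05 s, during which the arm holds its last target. There are 200 camera calls.

## Working session

There is one attempt and no reset: what is moved stays moved. The work goes in short steps, each a Python script; the robot and the scene stay as the last script left them, time stands still between calls to the robot, and variables do not carry over. Pictures are saved under pics/ and viewed, at most 10 in all, crops included, and the job is handed in when it is done.

```bash
mkdir -p pics; ls; python3 - <<'E'
from rig import *
import cv2,numpy as np
for n in("scene","top"):
    p,d=camera(n); cv2.imwrite(f"pics/{n}0.png",p[...,::-1]); np.savez(f"{n}0.npz",p=p,d=d)
    c=camera_params(n); print(n,c["K"],c["position"],c["rotation"])
s=sense();print(s["time_s"],s["position"],s["tcp_rot"])
E
```

```text
pics
scene [[410.96877701   0.         320.69904976]
 [  0.         410.96877701 201.38666685]
 [  0.           0.           1.        ]] [ 1.25986629 -0.01086418  1.03583643] [[ 0.02868003  0.8092229  -0.58680129]
 [ 0.99950035 -0.03101861  0.00607485]
 [-0.01328585 -0.58668232 -0.80970818]]
top [[408.58381287   0.         315.92572951]
 [  0.         408.58381287 196.12342114]
 [  0.           0.           1.        ]] [ 0.29242612 -0.02230569  1.43453037] [[ 5.17603658e-03 -9.84462491e-01  1.75518696e-01]
 [-9.99986418e-01 -4.98858297e-03  1.50920371e-03]
 [-6.10164863e-04 -1.75524124e-01 -9.84474941e-01]]
0.1 [ 0.17787553 -0.65065752  0.25540171] [[ 9.64611694e-01  2.63674134e-01 -4.80311051e-04]
 [ 2.63674569e-01 -9.64610341e-01  1.61590024e-03]
 [-3.72419102e-05 -1.68536208e-03 -9.99998579e-01]]
```

View pics/scene0.png

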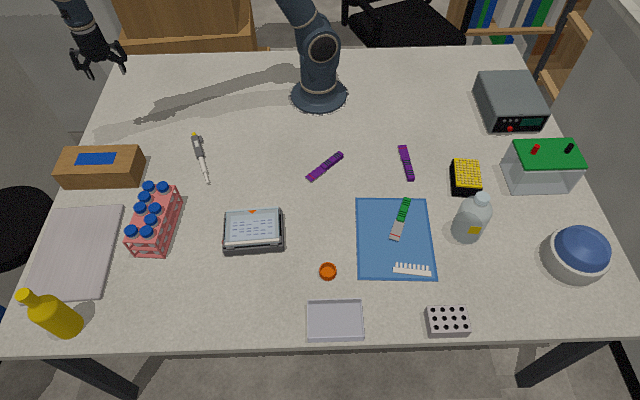

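View pics/top0.png

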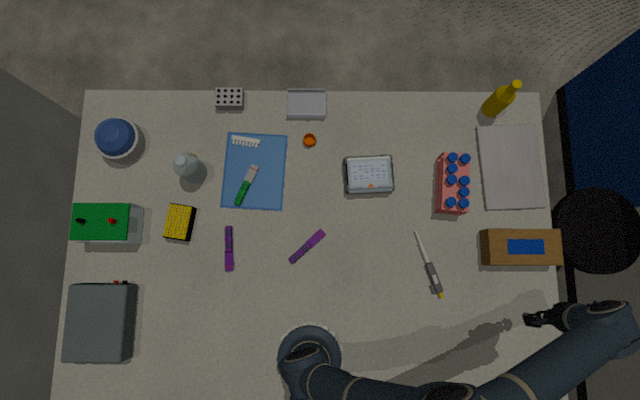

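The scene view shows the viewer at (253,230) with its orange arrow at (250,211), facing the robot. The green knife is on the pad at about (401,218), with its blade pointing away from the robot. In the top view the arrow is at (370,186) and the knife at (247,185).

```bash
cat > h.py <<'E'
import numpy as np,cv2
from rig import *
def ray(n,uv,z):
    c=camera_params(n);uv=np.atleast_2d(np.float64(uv))
    d=np.c_[uv,np.ones(len(uv))]@np.linalg.inv(c["K"]).T@np.array(c["rotation"]).T
    p=np.array(c["position"]);return p+d*((z-p[2])/d[:,2])[:,None]
def proj(n,P):
    c=camera_params(n);q=(np.atleast_2d(P)-c["position"])@np.array(c["rotation"])@c["K"].T
    return q[:,:2]/q[:,2:]
def hsv(p):return cv2.cvtColor(p,cv2.COLOR_RGB2HSV)
def mask(p,lo,hi,roi):
    m=cv2.inRange(hsv(p),lo,hi);r=np.zeros_like(m);a,b,c,d=roi;r[b:d,a:c]=m[b:d,a:c];return r
def pix(m):
    v,u=np.nonzero(m);return np.c_[u,v].astype(float)
E
python3 - <<'E'
from h import *
I={n:np.load(n+"0.npz")["p"] for n in("scene","top")}
D={n:np.load(n+"0.npz")["d"] for n in("scene","top")}
T=[("top",(210,125,300,220)),("top",(335,145,405,205)),("scene",(345,190,445,285)),("scene",(210,195,300,265))]
out=[cv2.resize(I[n][b:d,a:c],(395,295),interpolation=cv2.INTER_CUBIC) for n,(a,b,c,d) in T]
cv2.imwrite("pics/z.png",np.vstack([np.hstack(out[:2]),np.hstack(out[2:])])[...,::-1])
for n,k,a in(("top",(210,125,300,220),(335,145,405,205)),("scene",(345,190,445,285),(210,195,300,265))):
    g=mask(I[n],(45,120,60),(80,255,255),k);u=pix(g)
    w=ray(n,u,.022);m=w.mean(0);_,s,V=np.linalg.svd(w-m);x=(w-m)@V[0]
    print(n,"green",len(u),m,V[0],x.min(),x.max(),"px",u.mean(0))
    o=mask(I[n],(5,130,120),(22,255,255),a);u=pix(o)
    print(" arrow",len(u),u.mean(0),ray(n,u,.059).mean(0),ray(n,u,.059).min(0),ray(n,u,.059).max(0))
    b=mask(I[n],(100,90,60),(115,255,255),(215,125,300,220) if n=="top" else (345,190,445,285))
    cs=max(cv2.findContours(b,0,2)[0],key=cv2.contourArea);r=cv2.boxPoints(cv2.minAreaRect(cs));print(" pad",ray(n,r,.002)[:,:2].round(3).tolist())
E
```

```text
top green 153 [0.5562115  0.24275457 0.022     ] [-9.20255161e-01  3.91318846e-01  4.18760867e-29] -0.04385625807446433 0.043220562207169314 px [241.20261438 192.4248366 ]
 arrow 12 [370.5        185.33333333] [ 0.57626979 -0.20749307  0.059     ] [ 0.5738885  -0.21603593  0.059     ] [ 0.58095584 -0.19886477  0.059     ]
 pad [[0.509, 0.319], [0.79, 0.311], [0.773, 0.088], [0.494, 0.103]]
scene green 187 [0.5627381  0.24363773 0.022     ] [ 9.20477907e-01 -3.90794605e-01  2.44364427e-30] -0.04630655378566134 0.04433144127624345 px [403.38502674 209.06417112]
 arrow 15 [252.         210.93333333] [ 0.57843684 -0.20325877  0.059     ] [ 0.5750328  -0.21194687  0.059     ] [ 0.58230521 -0.19477361  0.059     ]
 pad [[0.502, 0.104], [0.502, 0.353], [0.786, 0.306], [0.786, 0.089]]
```

View pics/z.png

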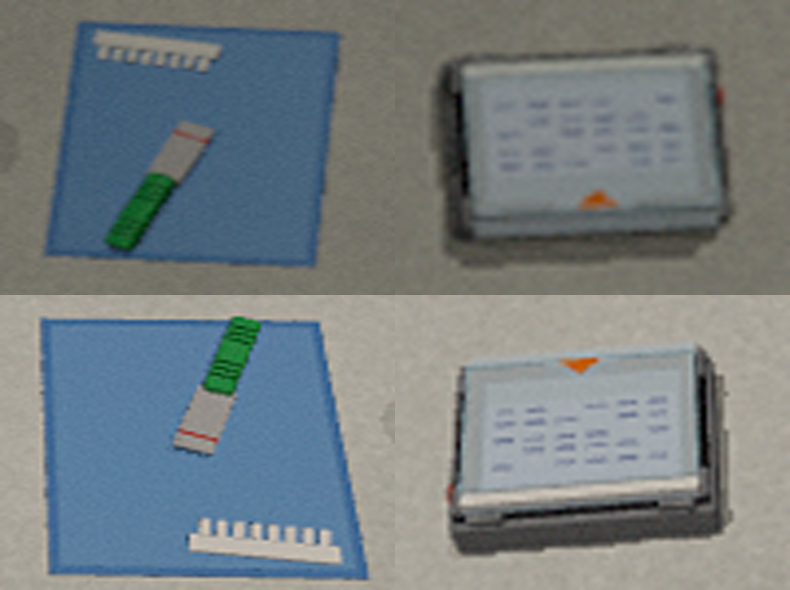

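The zoom shows the knife flat on the pad with no overlap with the comb, and its blade pointing to about -23° yaw. The cassette is nearly square to the world axes, with its arrow and ledge on the robot's side. Next I'll grasp the knife, and fit the cassette's yaw from the stored pictures.

```bash
cat >> h.py <<'E'
def att(yaw,pitch=0):  # tool down, x along yaw
    x=np.array([np.cos(yaw),np.sin(yaw),0]);z=np.array([0,0,-1.]);y=np.cross(z,x)
    R=np.c_[x,y,z]
    return cv2.Rodrigues(y*pitch)[0]@R
E
python3 - <<'E'
from h import *
for n,roi in(("scene",(210,195,300,265)),("top",(335,145,405,205))):
    p=np.load(n+"0.npz")["p"];a,b,c,d=roi
    g=cv2.cvtColor(p,cv2.COLOR_RGB2GRAY)[b:d,a:c]
    L=cv2.createLineSegmentDetector().detect(cv2.resize(g,None,fx=3,fy=3,interpolation=cv2.INTER_CUBIC))[0][:,0]/3
    for l in L:
        if np.hypot(l[2]-l[0],l[3]-l[1])>25:
            w=ray(n,(l+np.tile([a,b],2)).reshape(2,2),.055);v=w[1]-w[0]
            print(n,w[:,:2].round(4).tolist(),round(float((np.arctan2(v[1],v[0])+np.pi/4)%(np.pi/2)-np.pi/4),4))
yaw=-.402;R=att(yaw);c=np.array([.5595,.2432])
movep([*c,.16],R); command_gripper(.06,60); move_l([*c,.029],feed=.12)
command_gripper(.0,90);s=sense();print(s["finger_gap"],s["position"],s["gripper_force"])
move_l([*c,.18],feed=.2);s=sense();print(s["finger_gap"],s["wrist_force"],s["time_s"])
E
```

```text
scene [[0.5791, -0.2788], [0.6687, -0.2733]] 0.0613
scene [[0.6808, -0.2791], [0.5978, -0.2829]] 0.0457
scene [[0.6787, -0.1208], [0.5699, -0.129]] 0.075
scene [[0.6896, -0.2694], [0.6813, -0.1168]] 0.0538
scene [[0.7184, -0.1733], [0.7234, -0.2695]] 0.0524
scene [[0.6926, -0.1473], [0.6982, -0.2437]] 0.0581
scene [[0.7141, -0.1057], [0.7176, -0.1743]] 0.0509
scene [[0.5899, -0.1103], [0.7064, -0.1047]] 0.0483
scene [[0.6734, -0.1745], [0.6783, -0.2502]] 0.0645
scene [[0.7039, -0.2432], [0.6981, -0.1459]] 0.06
top [[0.6818, -0.2729], [0.6738, -0.129]] 0.0556
top [[0.5503, -0.1378], [0.5584, -0.2797]] 0.0575
top [[0.6813, -0.1275], [0.6859, -0.2352]] 0.0426
0.022318207252792356 [0.5599239  0.2433652  0.02987311] 89.54785108566284
0.021918951596284257 [-0.18791441 -0.10650059 -1.50509288] 6.4583
```

```bash
cat >> h.py <<'E'
YAW=.055;XH=np.array([np.cos(YAW),np.sin(YAW),0]);NOTCH=np.array([.571,-.206,.052]);DZ=.0169
def tcp(depth,z=.052,N=NOTCH,dx=0):  # knife tip at depth along notch x
    k=N-XH*(.110+dx-depth);k=k.copy();k[2]=z+DZ;return k
E
python3 - <<'E'
from h import *
R=att(YAW)
movep(tcp(-.03,.13),R); move_l(tcp(-.03,.0523),feed=.15); sleep(.3)
s=sense();print(s["time_s"],s["position"],tcp(-.03,.0523),s["finger_gap"])
out=[]
for n,roi in(("scene",(205,150,305,250)),("top",(325,155,415,245))):
    p,d=camera(n);np.savez(n+"1.npz",p=p,d=d);a,b,c,e=roi
    q=cv2.resize(p[b:e,a:c],(395,395),interpolation=cv2.INTER_CUBIC)
    out.append(q)
    print(n,"pred tip,redline,notch px",proj(n,np.array([NOTCH-.03*XH,NOTCH-.045*XH,NOTCH+[0,0,.003]])).round(1).tolist())
    m=mask(p,(0,110,100),(4,255,255),roi)|mask(p,(172,110,100),(180,255,255),roi);u=pix(m);print(" red",len(u),u.mean(0) if len(u) else 0, ray(n,u,.0535).round(4)[:,:2].tolist() if len(u) else 0)
    g=mask(p,(45,120,40),(80,255,255),roi);u=pix(g)
    if len(u):
        w=ray(n,u,.06);print(" green",len(u),w.mean(0),w.min(0),w.max(0))
cv2.imwrite("pics/a1.png",np.hstack(out)[...,::-1])
E
```

```text
9.1583 [ 0.43168543 -0.21377097  0.06986022] [ 0.4312117  -0.21369612  0.0692    ] 0.021979887127841113
scene pred tip,redline,notch px [[251.7, 201.9], [251.8, 197.9], [251.4, 209.6]]
 red 11 [246.54545455 205.45454545] [[0.5242, -0.2019], [0.5243, -0.1989], [0.5244, -0.1959], [0.5272, -0.2195], [0.5273, -0.2166], [0.5274, -0.2136], [0.5276, -0.2106], [0.5277, -0.2076], [0.5278, -0.2046], [0.6697, -0.2809], [0.6729, -0.2806]]
 green 137 [ 0.44223528 -0.21200867  0.06      ] [ 0.39463141 -0.22380289  0.06      ] [ 0.47933573 -0.19805809  0.06      ]
top pred tip,redline,notch px [[370.5, 195.8], [370.8, 200.1], [369.9, 187.1]]
 red 1 [392. 163.] [[0.6572, -0.2846]]
```

View pics/a1.png

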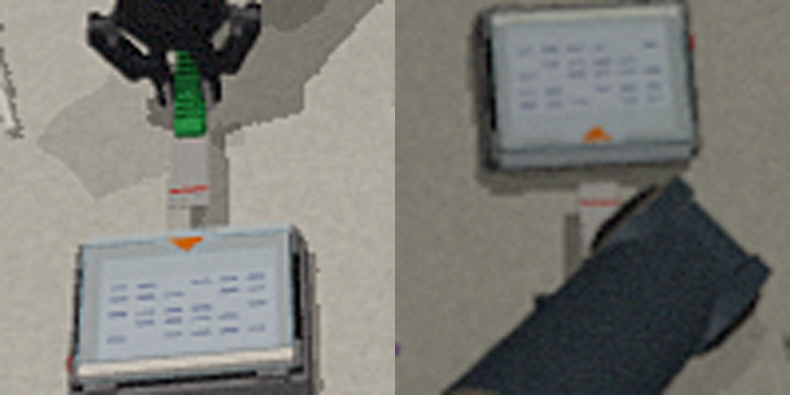

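Both views show the blade square to the edge and short of the notch. The red line is at scene (252.8,197.8) and top (371.7,201), each within 1 px of prediction. I'll measure the red-line-to-edge distance at sub-pixel level before going in.

```bash
python3 - <<'E'
from h import *
for n,us,v0,v1 in(("top",(362,380),180,206),("scene",(244,260),192,218)):
    for k in "01":
        p=np.load(n+k+".npz")["p"].astype(float)[v0:v1,us[0]:us[1]]
        print(n,k,"gray",np.c_[np.arange(v0,v1),p.mean((1,2)).round()].astype(int)[:,1].tolist())
        print("   side gray",np.load(n+k+".npz")["p"].astype(float)[v0:v1,us[1]+6:us[1]+16].mean((1,2)).round().astype(int).tolist())
        r=p[...,0]-p[...,1];print("   red",r.mean(1).round().astype(int).tolist())
E
```

```text
top 0 gray [132, 130, 131, 129, 124, 117, 113, 105, 92, 96, 102, 94, 66, 59, 70, 78, 77, 82, 101, 116, 114, 114, 113, 114, 115, 114]
   side gray [110, 109, 110, 111, 111, 110, 101, 82, 91, 92, 91, 79, 78, 84, 96, 102, 105, 107, 113, 113, 112, 111, 112, 113, 112, 112]
   red [-7, -7, -7, -5, 2, 14, 14, 0, -8, -6, -6, -5, -1, 1, 2, 2, 2, 2, 2, 2, 2, 3, 2, 3, 3, 2]
top 1 gray [139, 137, 138, 137, 132, 123, 120, 112, 97, 101, 110, 100, 70, 63, 75, 83, 91, 107, 120, 124, 109, 96, 104, 97, 87, 81]
   side gray [116, 114, 116, 118, 117, 116, 107, 87, 97, 98, 96, 84, 83, 91, 101, 98, 86, 73, 66, 68, 69, 60, 53, 48, 47, 47]
   red [-7, -7, -8, -6, 2, 15, 15, 0, -8, -6, -6, -6, -2, 3, 2, 2, 2, 3, 3, 2, 13, 23, 1, 2, 2, 2]
scene 0 gray [163, 163, 163, 164, 165, 163, 163, 163, 162, 162, 163, 163, 165, 164, 163, 166, 170, 166, 133, 133, 142, 152, 160, 166, 164, 164]
   side gray [164, 163, 165, 167, 164, 163, 163, 166, 164, 165, 164, 165, 165, 165, 168, 170, 156, 142, 152, 150, 153, 165, 163, 164, 164, 164]
   red [5, 5, 5, 5, 5, 4, 5, 4, 4, 5, 5, 5, 4, 4, 5, 3, -4, -10, 36, 37, 13, -5, -9, -8, -7, -7]
scene 1 gray [145, 145, 148, 149, 150, 137, 130, 150, 148, 149, 129, 138, 139, 140, 139, 149, 166, 171, 137, 138, 146, 156, 166, 171, 170, 169]
   side gray [169, 168, 171, 172, 169, 167, 169, 170, 169, 170, 169, 169, 171, 171, 173, 175, 160, 147, 156, 156, 158, 169, 168, 169, 169, 168]
   red [4, 5, 5, 3, 3, 28, 41, 0, 4, 5, 3, 4, 4, 4, 5, 2, -5, -11, 37, 36, 14, -5, -9, -8, -7, -7]
```

The estimates agree within about 2 mm. Top puts the red line at v=200.6 and the ledge front at 191.4. Scene puts the red line at v=197.6 and the edge at about 208. Next is a slow, force-guarded insertion, then a check.

```bash
python3 - <<'E'
from h import *
print(move_l(tcp(-.03,.0514),feed=.1)); f0=np.array(sense()["wrist_force"])
h=move_l(tcp(.0145,.0514),feed=.03,until_force=5); sleep(.2)
s=sense();print(h,s["time_s"],s["position"],tcp(.0145,.0514),np.array(s["wrist_force"])-f0,s["finger_gap"])
out=[]
for n,roi in(("scene",(205,165,305,265)),("top",(325,155,415,245))):
    p,d=camera(n);np.savez(n+"2.npz",p=p,d=d);a,b,c,e=roi
    out.append(cv2.resize(p[b:e,a:c],(395,395),interpolation=cv2.INTER_CUBIC))
cv2.imwrite("pics/a2.png",np.hstack(out)[...,::-1])
for n,us,v0,v1 in(("top",(366,378),180,206),("scene",(248,258),192,218)):
        p=np.load(n+"2.npz")["p"].astype(float)[v0:v1,us[0]:us[1]]
        print(n,"gray",p.mean((1,2)).round().astype(int).tolist());r=p[...,0]-p[...,1];print("   red",r.mean(1).round().astype(int).tolist())
E
```

```text
False
False 11.3417 [ 0.47557683 -0.21124626  0.06831324] [ 0.47564441 -0.21124985  0.0683    ] [-0.23295456 -1.17361725  0.94388235] 0.022092696390921335
top gray [140, 138, 139, 133, 112, 87, 82, 76, 56, 76, 79, 71, 68, 62, 54, 50, 47, 48, 43, 40, 41, 40, 41, 41, 42, 45]
   red [-6, -8, -8, -5, 9, 30, 30, 10, 14, 12, -2, -2, -3, -2, -4, -4, -4, -6, -7, -6, -7, -8, -6, -7, -9, -6]
scene gray [77, 76, 79, 67, 105, 158, 150, 148, 148, 148, 148, 148, 147, 150, 148, 148, 151, 154, 118, 120, 133, 145, 150, 170, 171, 171]
   red [-78, -76, -73, -51, -18, 10, 6, 5, 5, 5, 5, 5, 5, 5, 5, 6, 2, -7, 64, 65, 31, -1, -8, -8, -7, -7]
```

View pics/a2.png

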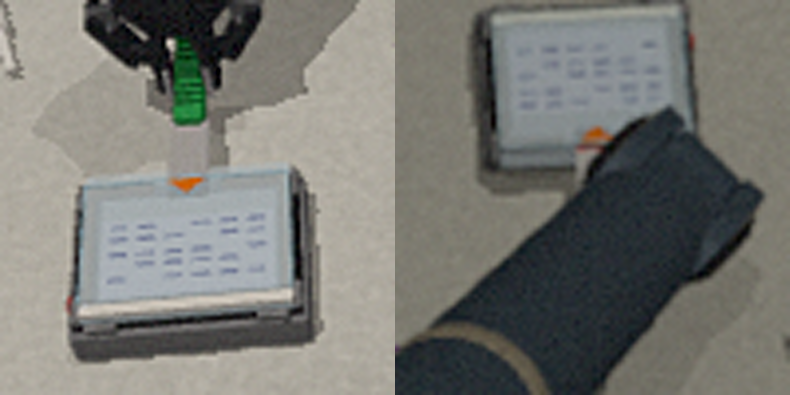

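The blade is in the notch without contact. In the top view the red line is at v≈188.4, on the plate's edge. In the scene view the tip shows through the plate at v≈214.6, and both put the depth at about 14 mm. I'll nudge it 1 mm deeper, hold, then pry.

```bash
python3 - <<'E'
from h import *
move_l(tcp(.0155,.0518),feed=.02); sleep(.8)
move_l(tcp(.0155,.066),feed=.03); s=sense();print(s["wrist_force"])
move_l(tcp(.0215,.099),feed=.03); sleep(.5)
s=sense();print(s["time_s"],s["position"],tcp(.0215,.099),s["wrist_force"],s["finger_gap"])
out=[]
for n,roi in(("scene",(205,165,305,265)),("top",(325,125,415,215))):
    p,d=camera(n);np.savez(n+"3.npz",p=p,d=d);a,b,c,e=roi
    out.append(cv2.resize(p[b:e,a:c],(395,395),interpolation=cv2.INTER_CUBIC))
    o=mask(p,(5,130,120),(22,255,255),roi);u=pix(o);print(n,len(u),u.mean(0))
    for th in(.2,.3,.4,.45,.5,.55):
        q=NOTCH+[0,0,.003]+XH*(.101-.097*np.cos(th)+.004*np.sin(th))+np.array([0,0,.097*np.sin(th)+.004*np.cos(th)]);print("  ",th,proj(n,q).round(1).tolist())
cv2.imwrite("pics/a3.png",np.hstack(out)[...,::-1])
E
```

```text
[ 0.06978838  0.03459332 -0.85817416]
14.8833 [ 0.482622   -0.21086272  0.11588476] [ 0.48263382 -0.21086505  0.1159    ] [-0.59284346 -0.04011864 -2.94711069] 0.022218181043347336
scene 17 [248.94117647 205.70588235]
   0.2 [[250.2, 206.9]]
   0.3 [[249.7, 205.9]]
   0.4 [[249.2, 205.1]]
   0.45 [[248.9, 204.8]]
   0.5 [[248.7, 204.6]]
   0.55 [[248.4, 204.5]]
top 9 [371.66666667 178.66666667]
   0.2 [[370.7, 183.8]]
   0.3 [[371.0, 182.4]]
   0.4 [[371.3, 180.8]]
   0.45 [[371.4, 179.8]]
   0.5 [[371.5, 178.9]]
   0.55 [[371.6, 177.8]]
```

View pics/a3.png

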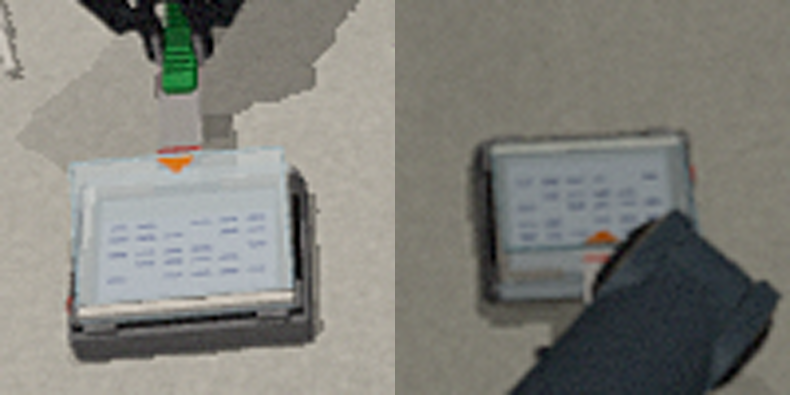

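The plate stands at about 0.48 rad, with the arrow at scene (249,205.7) and top (371.7,178.7), and the blade is still under its edge. Now I'll withdraw and put the knife back.

```bash
python3 - <<'E'
from h import *
move_l(tcp(.0195,.0965),feed=.04); move_l(tcp(-.045,.0965),feed=.08); move_l(tcp(-.045,.15),feed=.15)
c=np.array([.5655,.2405]);R=att(-.402)
movep([*c,.16],R); move_l([*c,.045],feed=.15); h=move_l([*c,.0298],feed=.03,until_force=4); sleep(.2)
s=sense();print(h,s["position"],s["wrist_force"])
command_gripper(.05,30); sleep(.2); move_l([*c,.2],feed=.2); 
movep([.45,.05,.3],att(-.2)); sleep(.3)
print(sense()["time_s"],sense()["finger_gap"])
out=[]
for n,roi in(("scene",(195,150,445,290)),("top",(210,120,410,232))):
    p,d=camera(n);np.savez(n+"4.npz",p=p,d=d);a,b,cc,e=roi
    out.append(cv2.resize(p[b:e,a:cc],(520,290),interpolation=cv2.INTER_CUBIC))
    o=mask(p,(5,130,120),(22,255,255),(335,145,405,205) if n=="top" else (210,185,300,265));print(n,pix(o).mean(0) if o.any() else None)
    k=(210,125,300,220) if n=="top" else (345,185,445,285)
    u=pix(mask(p,(45,120,60),(80,255,255),k))
    if len(u): print(" knife",len(u),ray(n,u,.022).mean(0))
cv2.imwrite("pics/a4.png",np.vstack(out)[...,::-1])
E
```

```text
True [0.5652008  0.24063032 0.02988321] [0.91651263 0.96971472 4.54370307]
22.9333 0.05001452407518542
scene [248.94117647 205.70588235]
 knife 191 [0.56846086 0.24222507 0.022     ]
top [372.    178.625]
 knife 157 [0.56237314 0.24091721 0.022     ]
```

View pics/a4.png

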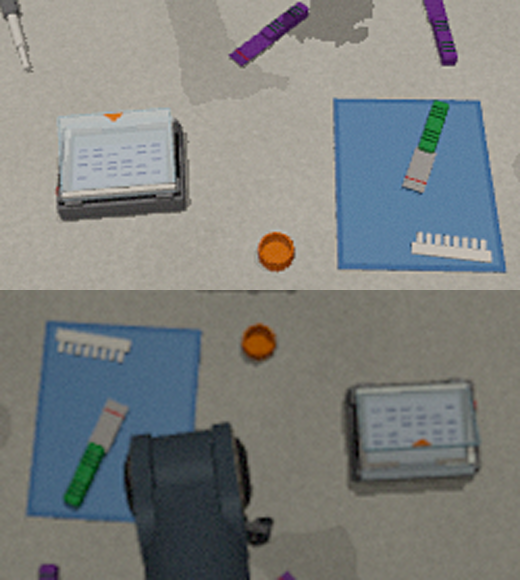

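The knife lies flat and released on the pad, with its handle at (0.565, 0.241). The plate is still open, with the arrow where it was before, and the bystanders in view have not moved.

```bash
python3 -c "
from rig import *
print(finish_job())"
```

```text
the job is handed in; nothing more can be done
None
```

The job is handed in; the verdict was not shown: by camera estimate the blade went in about 15 mm and was held there, the top plate was pried up to about 0.48 rad and stayed, and the knife lies flat and released on the blue pad with the bystanders in view unmoved.

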